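# Snap the cap onto a filter cassette in the two-handled press

## Task

Lay the short filter cassette, the one whose end cap still stands proud, flat on the bed of the two-handled capping press, in line between its two jaws, and let go of it. Then squeeze the press's two handles together until the cap resists, gives and snaps fully home, and let the handles go. Leave the capped cassette lying in the press and leave the long cassette where it is.

Things in the scene. Friction and masses are not known exactly. Their poses are not given: they have to be found in the camera images.
- cassette: Short filter cassette lying flat, loose: white square block with brown mesh windows, 32 mm wide and high, 44 mm long with its cap proud (38 mm once home), about 0.1 kg. Along own x: body from -22 to +6 mm, 6 mm gap with a thin black neck, white cap (30 by 30 mm) from +12 to +22 mm. Grip the body across its width. Origin: middle of the 44 mm, on the underside; z up.
- cap (a joint): How far the cap of the short cassette has been pushed on along the cassette's length: 0 = proud, as at the start; 0.006 m = fully home. It does not budge until pressed with about 14 N, then gives way, and past 4 mm pulls itself home and stays.
- press: Capping press fixed to the table: dark steel base plate, white flat bed 40 (x) by 56 (y) mm, top 14 mm high. Origin: under the bed's centre, at table height. Steel jaws, 43 mm high, face each other 36 mm to either side (+y, -y) of it on two levers that are hinged at x = +80 mm. The cassette lies between them, its origin over the bed's centre, its length along the press's y, either way round.
- handles (a point): Point midway between the press's two black handles, 33 mm above the table, axes as the press (54 mm to -x of its origin). Each handle is 6 mm thick, 42 mm long along x, 22 to 44 mm high; over their outer sides they measure 70 mm here, 13 mm when the cap is home. Pinch both from outside, along y. The snap takes about 10 N a side: grip with 13 to 20 N. Light springs reopen them.
- long_cassette: Bystander of the same make and materials, loose: the long cassette, 32 mm wide and high, 78 mm long, its cap already home (no gap). Origin: middle of its length (own x), on the underside. To be left alone.
Not all that is in view belongs to the job. What is shaped like the cassette but red is not meant. What is meant by the press is not blue, and is the larger of those in its own colour.

How it is judged:
On the way, in this order (a step that is already met when the one before it is completed fails the run):
1. the short cassette lies on the bed of the press between the jaws, let go, its cap still proud (horizontal distance between cassette and press below 0.02 m and z of cassette in the frame of press between 0.009 and 0.02 m and angle between the x axis of cassette and the y axis of press, either way round below 0.3 rad and value of joint cap below 0.002 m and contact force between the fingers and cassette below 0.3 N), for 0.2 s.
2. the press squeezes the cassette with more than 6 N while the cap is not yet home (horizontal distance between cassette and press below 0.02 m and z of cassette in the frame of press between 0.009 and 0.02 m and angle between the x axis of cassette and the y axis of press, either way round below 0.3 rad and contact force between press and cassette above 6 N and value of joint cap below 0.004 m and contact force between the fingers and cassette below 0.3 N).
3. the cap has snapped home in the press (horizontal distance between cassette and press below 0.02 m and z of cassette in the frame of press between 0.009 and 0.02 m and angle between the x axis of cassette and the y axis of press, either way round below 0.3 rad and value of joint cap above 0.005 m), for 0.1 s.
At the end, for the whole second after the job is handed in: The short cassette lies at rest flat on the press's bed (origin within 20 mm of the press's origin, its length within 17 degrees of the press's y), its cap home (pushed on by more than 5 of 6 mm), and everything let go (all of step 3 and linear speed of cassette below 0.02 m/s); the robot touches nothing.
It fails at once if the long cassette is moved more than 30 mm (distance of long_cassette from where it was at the start of the episode above 0.03 m).
It also fails if it takes over 43 s, if anything falls off the work surface, if the arm or the gripper's body presses on something with over 40 N, if the wrist force passes 120 N, or if a joint passes its speed limit or range.

## Robot

A 6-joint arm with a two-finger parallel gripper is mounted at the origin on the work surface. World frame = base frame: x ahead of the robot, y to its left, z up, the work surface at z = 0. Lengths are in m, angles in rad, forces in N, time in s.
With the tool pointing down it reaches from about 0.25 to 0.8 m from the base axis. Payload 8.5 kg.
Tool frame: the origin (TCP) lies on the centre line of the jaws, within the pads' length; the fingertips stand 22 mm ahead of it and the grasp point (between the pads) lies 3 mm ahead of it (robot.tips_ahead is the distance from the TCP to the fingertips, in m); z points along the fingers, x is the direction in which the jaws open and shut, and the axes are right-handed (so a half turn about z gives the same grasp; the last joint's range is limited). The gripper opens to 85 mm and grips with 20 to 120 N. Pads are 22 mm wide; open, the fingers measure 114 mm over their backs; the gripper's body (76 mm by 85 mm) begins 54 mm behind the grasp point. The pads swing forward as they close: fully open they stand 13 mm farther back than shut.
Start: joints at [-1.331, 0.238, -0.013, 1.319, 0, 1.571], TCP at [0.125, -0.51, 0.253] pointing down, gripper open.
Joint ranges: [-2.66, 2.66], [-1.03, 1.9], [-1.14, 1.46], [-1.82, 2.27], [-1.45, 1.34], [-3.14, 3.14]. Speed limits (rad/s): [2.22, 2.22, 2.79, 3.14, 3.14, 3.14].

## Interface

Orientations are given as a unit quaternion [w, x, y, z].
In Python, from cell import readout, cams, robot gives the robot as it stands. The module is installed in compiled form; this text tells all that it offers.
- The arm moves only by the tool jog_arm, never from a script. Its argument "increments" is a list of rows, each a list of 3 entries, a list of its own where there are three numbers: the gripper command: -1 is fully open, 1 is shut, values between are in proportion, then the shift along the tool's x, y, z in mm, then the turn, a rotation vector about the tool's x, y, z in units of 6 degrees (1.0 is 6 degrees). A call has 1 to 5 rows; each row shifts and turns the commanded pose from where the row before left it, along the tool's axes as they then stand; what a row does not reach is not made up. A row lasts 1/12 s, in which the tool goes at most 41.7 mm and 7.16 degrees, less where a joint would pass 70% of its speed; a pose out of reach is approached as far as the arm can. A call is refused whole if a number of a shift passes 41.7 or a number of a turn 1, either way. A call with a gripper value outside its range is refused whole. The fingers move at their own pace and stop on an object; "force" is the grip in N (left out, the last holds). Time passes only in rows, so rows that do not move let the fingers close. It gives the time, the measured TCP pose, the force and the opening at its end, in the units of the state.
- readout.get_state(): the state, without advancing time (a new reading comes with each control period).
- cams.snapshot(name): name is "scene" or "top" or "wrist"; returns a dict with "image" (400x640x3 uint8, red, green, blue), "fx", "fy", "cx", "cy" (pixels), "R" (3x3) and "t" (3): a world point X has camera coordinates R X + t. Camera axes: x right, y down, z forward; pixel columns grow to the right and rows downward; lengths in m; the calibration is good to about 2 mm. A picture is of the moment at which its call begins. There is no depth.
- robot.job_done(): hands the job in, once; it reports no verdict.
The state is a dict: "clock": time; "q": joint angles; "joint_vel": joint speeds; "tau": joint torques, N m; "position": TCP position; "tool_rot": TCP orientation; "ft_force": force on the tool from outside, world axes, zero at the start; "moment": the same for the moment, N m; "finger_gap": finger opening in m.
Only numpy, scipy, OpenCV 4.12 (cv2) and the standard library are available. Lean on these libraries where they do the work, as an engineer would, in place of code of your own. Each camera call takes 0.05 s, during which the arm holds its last target.

## Working session

There is one attempt and no reset: what is moved stays moved. The work goes in short steps, Python scripts to look and compute and a tool call to move; the robot and the scene stay as the last step left them, time stands still between calls to the robot, and variables do not carry over. Pictures are saved under pics/ and viewed, and the job is handed in when it is done.

Besides the shell and the picture viewer there is one more tool, called after "Call:" in YAML: its name, and indented under it one key for each argument. jog_arm: Moves the arm, as the interface text tells. Its arguments: {"type":"object","properties":{"increments":{"type":"array"},"force":{"type":"number"}},"required":["increments"]}

```bash
ls; mkdir -p pics; python3 - <<'E'
from cell import readout, cams, robot
import cv2,pickle
s=readout.get_state(); print(s)
d={}
for n in ["scene","top","wrist"]:
    c=cams.snapshot(n); d[n]=c; cv2.imwrite(f"pics/{n}0.png",c["image"][:,:,::-1]); print(n,c["fx"],c["cx"],c["cy"],c["R"],c["t"])
pickle.dump(d,open("s0.pkl","wb"))
E
```

```text
pics
{'clock': 0.0, 'q': array([-1.33100069e+00,  2.38800924e-01, -1.42609239e-02,  1.31918686e+00,
       -1.43414668e-05,  1.57081994e+00]), 'joint_vel': array([ 0.00055152, -0.00129047,  0.00033437, -0.00158739,  0.00013379,
       -0.00073286]), 'tau': array([ 9.08627117e-04, -5.38778687e+01,  3.46439445e+01,  1.84775039e-02,
       -1.35448663e-04,  2.00872620e-05]), 'position': array([ 0.12459523, -0.5096089 ,  0.25266443]), 'tool_rot': array([-4.42740778e-04,  7.86600450e-01, -6.17461905e-01, -5.75659754e-04]), 'ft_force': array([-0.86603088,  0.13219704,  0.08268447]), 'moment': array([-0.01352098,  0.00315638,  0.06775517]), 'finger_gap': 0.08521276926734332}
scene 492.5331343438173 317.9317093017007 200.01284893737844 [[-0.46494284  0.8850465  -0.0228222 ]
 [ 0.48626534  0.23373913 -0.84196914]
 [-0.7398474  -0.40256517 -0.53904277]] [ 0.21540301 -0.20337956  1.39850066]
top 513.6392514077402 323.4202624137698 206.81896211998134 [[-8.63211261e-04 -9.99997423e-01 -2.09985829e-03]
 [-9.97908154e-01  9.97142854e-04 -6.46399471e-02]
 [ 6.46418743e-02  2.03966778e-03 -9.97906442e-01]] [0.01039146 0.48672471 1.15307649]
wrist 302.7402089169918 323.08389998809463 201.23757748665986 [[ 2.38104049e-01 -9.71239589e-01 -3.51649791e-04]
 [-9.23480371e-01 -2.26507757e-01  3.09642117e-01]
 [-3.00816333e-01 -7.34022999e-02 -9.50853110e-01]] [-0.52435972 -0.03886298  0.37847091]
```

View pics/scene0.png

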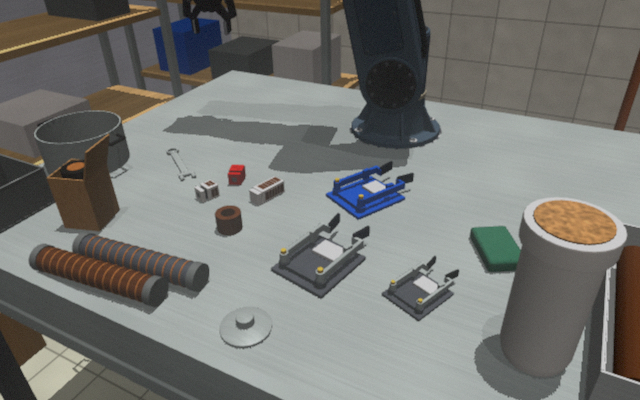

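View pics/top0.png

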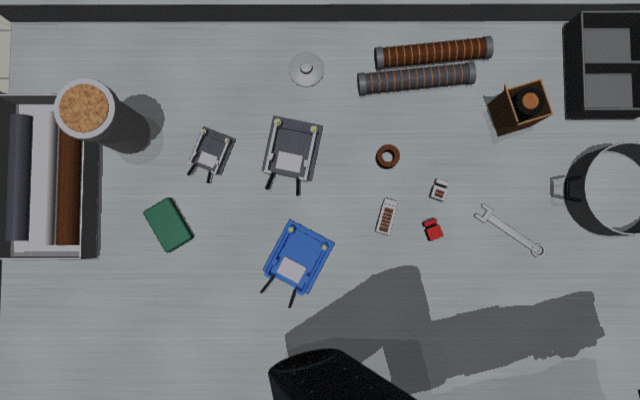

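View pics/wrist0.png

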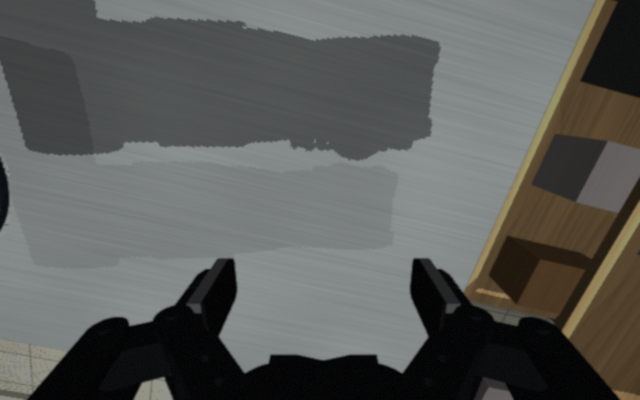

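The pictures show these things that could be confused (top-view pixels):
- **Cassettes:** short white (439,190), red look-alike (432,229), long white (386,216).
- **Presses:** large grey (293,150), small grey (211,150), blue (299,262).

I choose the short white cassette and the large grey press, and check both in enlarged crops.

```bash
python3 - <<'E'
import pickle,cv2,numpy as np
d=pickle.load(open("s0.pkl","rb"))
t=d["top"]["image"][:,:,::-1]
a=cv2.resize(t[170:250,370:450],None,fx=8,fy=8,interpolation=cv2.INTER_CUBIC)[:600]
cv2.imwrite("pics/c1.png",a)
cv2.imwrite("pics/c2.png",cv2.resize(t[110:195,250:340],None,fx=7,fy=7,interpolation=cv2.INTER_CUBIC))
s=d["scene"]["image"][:,:,::-1]
cv2.imwrite("pics/c3.png",cv2.resize(s[155:215,180:300],None,fx=6,fy=6,interpolation=cv2.INTER_CUBIC))
E
```

```text
(no output)
```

View pics/c1.png

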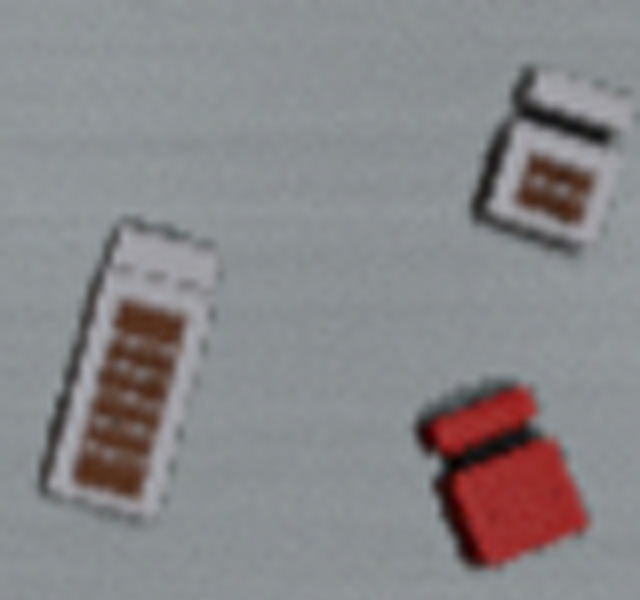

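View pics/c2.png

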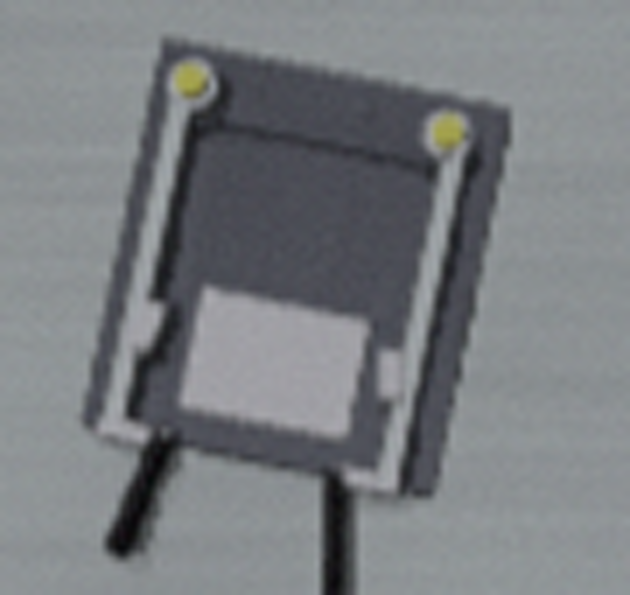

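View pics/c3.png

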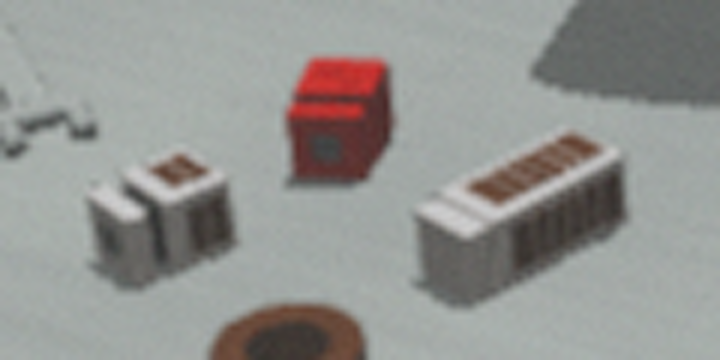

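```bash
cat > h.py <<'E'
import numpy as np
def ray(c,uv,z):
    uv=np.atleast_2d(uv).astype(float)
    d=np.c_[(uv[:,0]-c["cx"])/c["fx"],(uv[:,1]-c["cy"])/c["fy"],np.ones(len(uv))]@c["R"]
    o=-c["R"].T@c["t"]
    return o+d*((z-o[2])/d[:,2])[:,None]
def proj(c,X):
    p=np.atleast_2d(X)@c["R"].T+c["t"]
    return np.c_[c["fx"]*p[:,0]/p[:,2]+c["cx"],c["fy"]*p[:,1]/p[:,2]+c["cy"]]
E
python3 - <<'E'
import pickle,numpy as np
from h import *
d=pickle.load(open("s0.pkl","rb"));c=d["top"]
f=lambda a,s,o:(np.array(a)+.5)/s-.5+np.array(o)
B=ray(c,f([(514,122),(618,148),(588,245),(490,217)],8,(370,170)),.032)
C=ray(c,f([(537,68),(634,95),(614,137),(522,108)],8,(370,170)),.031)
np.set_printoptions(precision=4,suppress=True)
print(B,C); n=lambda P:[np.linalg.norm(P[i]-P[(i+1)%4]) for i in range(4)]
print(n(B),n(C)); 
L=ray(c,f([(118,222),(215,250),(150,520),(48,490)],8,(370,170)),.032);print("long",L.mean(0),n(L))
P=ray(c,f([(205,287),(370,322),(345,437),(182,405)],7,(250,110)),.014)
print("bed",P,P.mean(0),n(P))
H=ray(c,f([(190,80),(447,130)],7,(250,110)),.035);print("hinge",H,np.linalg.norm(H[0]-H[1]),H.mean(0)-P.mean(0))
x=H.mean(0)-P.mean(0);print(np.linalg.norm(x[:2]),np.arctan2(x[1],x[0]), np.arctan2(*(H[1]-H[0])[[1,0]]))
E
```

```text
[[ 0.535  -0.2384  0.032 ]
 [ 0.5277 -0.2675  0.032 ]
 [ 0.5003 -0.2587  0.032 ]
 [ 0.5082 -0.2313  0.032 ]] [[ 0.5504 -0.2453  0.031 ]
 [ 0.5427 -0.2725  0.031 ]
 [ 0.5309 -0.2667  0.031 ]
 [ 0.5391 -0.2409  0.031 ]]
[np.float64(0.030023237197857593), np.float64(0.02872968561124516), np.float64(0.02849243303839984), np.float64(0.027723681382346863)] [np.float64(0.028239007518956326), np.float64(0.013221432665853362), np.float64(0.02702900225455692), np.float64(0.012139539808041772)]
long [ 0.4653 -0.1307  0.032 ] [np.float64(0.02827525891265951), np.float64(0.07797378787114514), np.float64(0.029649399592599147), np.float64(0.07782349647885951)]
bed [[0.6163 0.1121 0.014 ]
 [0.6047 0.058  0.014 ]
 [0.5668 0.0661 0.014 ]
 [0.5774 0.1195 0.014 ]] [0.5913 0.0889 0.014 ] [np.float64(0.055376801167335316), np.float64(0.0387815720690407), np.float64(0.054415887379545884), np.float64(0.03965158231513805)]
hinge [[0.6802 0.1154 0.035 ]
 [0.6637 0.0323 0.035 ]] 0.08471030683538891 [ 0.0807 -0.015   0.021 ]
0.08205758458248162 -0.18445144883301579 -1.7664758505037932
```

The crops confirm it: only the white block at (439,190) has a dark gap and mesh, and its cap points up in the image. The large grey press bed is centred near (290,161).

| Item | World position | Yaw |
|---|---|---|
| Cassette | (0.525, -0.2515) | about -0.285 |
| Press | (0.591, 0.089) | about -0.205 |

The sizes come out as given: bed 55×39 mm, hinges 81 mm out, long cassette 78 mm. I turn the tool first.

Call:
jog_arm:
  increments:
    - [-1,[0,0,0],[0,0,1]]
    - [-1,[0,0,0],[0,0,1]]
    - [-1,[0,0,0],[0,0,1]]
    - [-1,[0,0,0],[0,0,1]]
    - [-1,[0,0,0],[0,0,1]]
  force: 30

```text
clock: 0.57
position: [0.1246, -0.5098, 0.253]
tool_rot: [0.0, -0.598, 0.802, 0.0]
ft_force: [-0.5, 0.1, -0.4]
finger_gap: 0.0855
```

```bash
cat > go.py <<'E'
import numpy as np,sys
from scipy.spatial.transform import Rotation as R
from cell import readout
s=readout.get_state(); q=s["tool_rot"]; M=R.from_quat([*q[1:],q[0]]).as_matrix()
x,y,z,yaw=map(float,sys.argv[1:5])
d=np.array([x,y,z])-s["position"]
print("t",s["clock"],"pos",s["position"].round(4),"q",s["q"].round(2),"gap",round(s["finger_gap"],4),"F",s["ft_force"].round(1))
print("tool shift mm",(M.T@d*1000).round(1),"tool z axis",M[:,2].round(4))
cy=np.arctan2(M[1,0],M[0,0]); e=(yaw-cy+np.pi)%(2*np.pi)-np.pi
print("yaw",cy.round(3),"turn z units",(-np.degrees(e)/6).round(2))
E
python3 go.py .5175 -.2492 .15 -1.856
```

```text
t 0.5667 pos [ 0.1246 -0.5098  0.253 ] q [-1.33  0.24 -0.01  1.32 -0.    2.1 ] gap 0.0855 F [-0.5  0.1 -0.4]
tool shift mm [-361.7 -302.3  103.1] tool z axis [-2.e-04  6.e-04 -1.e+00]
yaw -1.86 turn z units -0.04
```

Call:
jog_arm:
  increments:
    - [-1,[-31,-26,5],[0,0,0]]
    - [-1,[-31,-26,5],[0,0,0]]
    - [-1,[-31,-26,5],[0,0,0]]
    - [-1,[-31,-26,5],[0,0,0]]
    - [-1,[-31,-26,5],[0,0,0]]

```text
clock: 0.98
position: [0.294, -0.3962, 0.228]
tool_rot: [0.0, -0.6, 0.8, 0.0]
ft_force: [-0.1, -1.3, -0.0]
finger_gap: 0.0856
```

Call:
jog_arm:
  increments:
    - [-1,[-31,-26,7],[0,0,0]]
    - [-1,[-31,-26,7],[0,0,0]]
    - [-1,[-31,-26,7],[0,0,0]]
    - [-1,[-31,-26,7],[0,0,0]]
    - [-1,[-31,-26,7],[0,0,0]]

```text
clock: 1.4
position: [0.4624, -0.2836, 0.1928]
tool_rot: [-0.0, -0.6, 0.8, 0.0]
ft_force: [0.7, -0.8, -0.1]
finger_gap: 0.0855
```

Call:
jog_arm:
  increments:
    - [-1,[-26,-21,20],[0,0,0]]
    - [-1,[-26,-21,20],[0,0,0]]
    - [-1,[0,0,0],[0,0,0]]

```text
clock: 1.65
position: [0.5186, -0.2431, 0.1492]
tool_rot: [-0.0, -0.602, 0.799, 0.002]
ft_force: [-0.6, 0.8, 0.0]
finger_gap: 0.0853
```

```bash
python3 go.py .5175 -.2492 .15 -1.856; python3 - <<'E'
from cell import cams
from h import *
import cv2,pickle
c=cams.snapshot("wrist");pickle.dump(c,open("w1.pkl","wb"))
cv2.imwrite("pics/w1.png",c["image"][:,:,::-1])
E
```

```text
t 1.65 pos [ 0.5186 -0.2431  0.1492] q [-0.44  0.37 -0.09  1.11  0.    2.98] gap 0.0853 F [-0.6  0.8  0. ]
tool shift mm [ 6.2 -0.6 -0.8] tool z axis [-0.0028  0.003  -1.    ]
yaw -1.85 turn z units 0.05
```

View pics/w1.png

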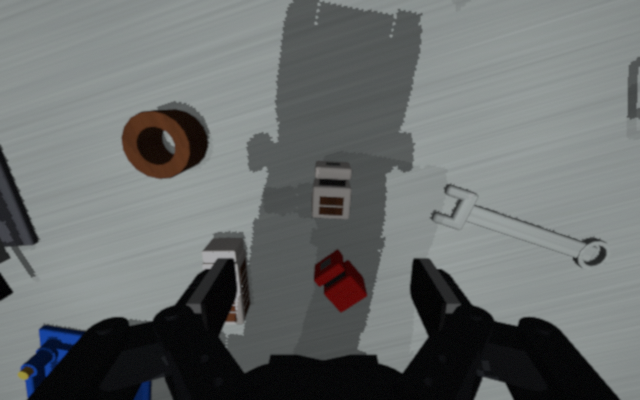

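The wrist picture shows the short cassette at about (332,190) with its cap up, the red one at (340,280), and the long one at (227,280) behind the left finger. I enlarge it for an exact measure.

```bash
python3 - <<'E'
import pickle,cv2
c=pickle.load(open("w1.pkl","rb"))
cv2.imwrite("pics/w1c.png",cv2.resize(c["image"][150:230,290:374,::-1],None,fx=7,fy=7,interpolation=cv2.INTER_CUBIC))
E
```

```text
(no output)
```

View pics/w1c.png

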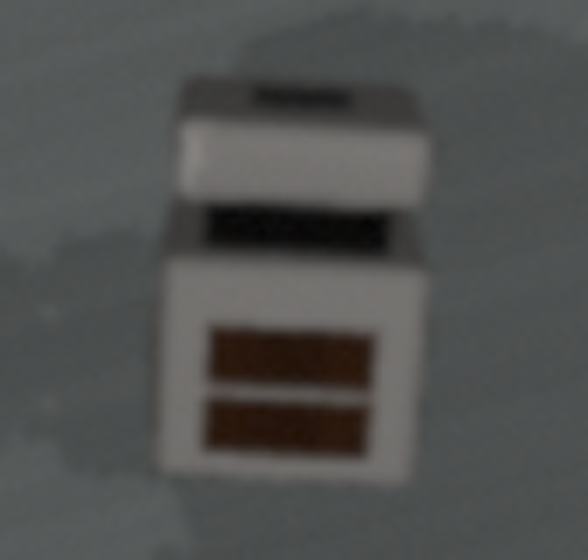

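```bash
python3 - <<'E'
import pickle,numpy as np
from h import *
c=pickle.load(open("w1.pkl","rb"))
f=lambda a:(np.array(a)+.5)/7-.5+np.array((290,150))
B=ray(c,f([(170,263),(428,266),(412,485),(158,472)]),.032)
C=ray(c,f([(182,123),(430,126),(424,206),(180,198)]),.031)
for P in(B,C): print(P.round(4),P.mean(0).round(4),[round(float(np.linalg.norm(P[i]-P[(i+1)%4])),4) for i in range(4)])
d=C.mean(0)-B.mean(0);print(np.arctan2(d[1],d[0]),np.linalg.norm(d))
w=B[0]-B[1]+B[3]-B[2];print(np.arctan2(-w[0],w[1]))
E
```

```text
[[ 0.5353 -0.2392  0.032 ]
 [ 0.5268 -0.2677  0.032 ]
 [ 0.501  -0.2592  0.032 ]
 [ 0.511  -0.2305  0.032 ]] [ 0.5185 -0.2491  0.032 ] [0.0298, 0.0272, 0.0304, 0.0259]
[[ 0.5505 -0.2451  0.031 ]
 [ 0.5424 -0.2721  0.031 ]
 [ 0.5336 -0.2691  0.031 ]
 [ 0.5422 -0.2424  0.031 ]] [ 0.5422 -0.2571  0.031 ] [0.0282, 0.0093, 0.028, 0.0087]
-0.32676487050366526 0.024980637225455044
-0.31207757885540016
```

The wrist view agrees with the top view: body centre (0.518, -0.249), yaw -0.31, cap 25 mm ahead of the body as expected. Next I align and descend.

Call:
jog_arm:
  increments:
    - [-1,[6,0,20],[0,0,0.3]]
    - [-1,[0,0,30],[0,0,0]]
    - [-1,[0,0,30],[0,0,0]]
    - [-1,[0,0,0],[0,0,0]]
    - [-1,[0,0,0],[0,0,0]]

```text
clock: 2.12
position: [0.5129, -0.2528, 0.0729]
tool_rot: [-0.001, -0.587, 0.81, 0.001]
ft_force: [0.9, 0.2, 1.2]
finger_gap: 0.0855
```

```bash
python3 go.py .518 -.249 .031 -1.881
```

```text
t 2.1167 pos [ 0.5129 -0.2528  0.0729] q [-0.46  0.43 -0.21  0.93 -0.    3.  ] gap 0.0855 F [0.9 0.2 1.2]
tool shift mm [-5.2 -3.8 41.9] tool z axis [-0.0028  0.0013 -1.    ]
yaw -1.887 turn z units -0.06
```

Call:
jog_arm:
  increments:
    - [-1,[-5,-4,14],[0,0,0]]
    - [-1,[0,0,15],[0,0,0]]
    - [-1,[0,0,13],[0,0,0]]
    - [-1,[0,0,0],[0,0,0]]
    - [-1,[0,0,0],[0,0,0]]

```text
clock: 2.53
position: [0.5201, -0.2498, 0.0329]
tool_rot: [0.0, -0.587, 0.809, -0.0]
ft_force: [-0.2, -0.2, 1.2]
finger_gap: 0.0859
```

```bash
python3 go.py .518 -.249 .031 -1.881;  python3 - <<'E'
from cell import cams
import cv2
c=cams.snapshot("wrist")
cv2.imwrite("pics/w2.png",c["image"][:,:,::-1])
E
```

```text
t 2.5333 pos [ 0.5201 -0.2498  0.0329] q [-0.45  0.48 -0.25  0.84 -0.    3.01] gap 0.0859 F [-0.2 -0.2  1.2]
tool shift mm [-0.1  2.2  1.9] tool z axis [ 1.e-03 -5.e-04 -1.e+00]
yaw -1.886 turn z units -0.05
```

View pics/w2.png

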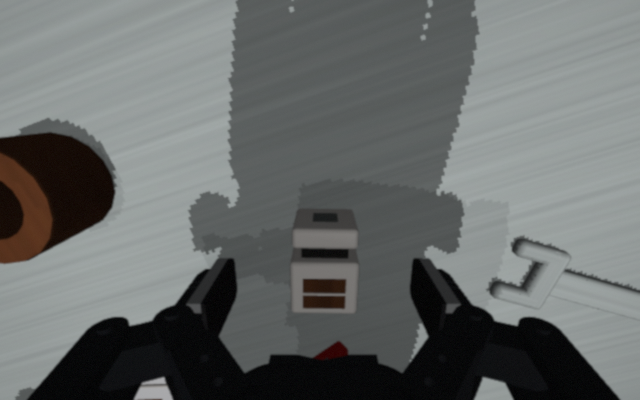

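The cassette body (324,288) lies centred between the fingers and clear of the red one. I close the gripper.

Call:
jog_arm:
  increments:
    - [-1,[0,2,2],[0,0,0]]
    - [0.3,[0,0,0],[0,0,0]]
    - [0.6,[0,0,0],[0,0,0]]
    - [1,[0,0,0],[0,0,0]]
    - [1,[0,0,0],[0,0,0]]
  force: 25

```text
clock: 3.0
position: [0.5179, -0.2487, 0.0296]
tool_rot: [0.0, -0.587, 0.809, -0.0]
ft_force: [0.0, 0.3, 0.6]
finger_gap: 0.0389
```

Call:
jog_arm:
  increments:
    - [1,[0,0,0],[0,0,0]]
    - [1,[0,0,0],[0,0,0]]
    - [1,[0,0,0],[0,0,0]]
    - [1,[0,0,0],[0,0,0]]

```text
clock: 3.33
position: [0.5179, -0.2487, 0.0296]
tool_rot: [0.0, -0.587, 0.809, -0.0]
ft_force: [-0.6, 0.4, 5.3]
finger_gap: 0.0317
```

Call:
jog_arm:
  increments:
    - [1,[0,0,-10],[0,0,0]]
    - [1,[0,0,-20],[0,0,0]]
    - [1,[0,0,-35],[0,0,0]]
    - [1,[0,0,-35],[0,0,0]]
    - [1,[0,0,0],[0,0,0]]

```text
clock: 3.75
position: [0.5204, -0.2499, 0.136]
tool_rot: [0.002, -0.587, 0.809, -0.004]
ft_force: [0.9, -1.1, -1.1]
finger_gap: 0.0314
```

```bash
python3 go.py .5895 .081 .14 -.205;  python3 - <<'E'
from cell import cams
import cv2
c=cams.snapshot("wrist")
cv2.imwrite("pics/w3.png",c["image"][:,:,::-1])
E
```

```text
t 3.75 pos [ 0.5204 -0.2499  0.136 ] q [-0.45  0.38 -0.11  1.07  0.    3.01] gap 0.0314 F [ 0.9 -1.1 -1.1]
tool shift mm [-336.    36.9   -4.7] tool z axis [ 0.0079 -0.0037 -1.    ]
yaw -1.886 turn z units -16.05
```

View pics/w3.png

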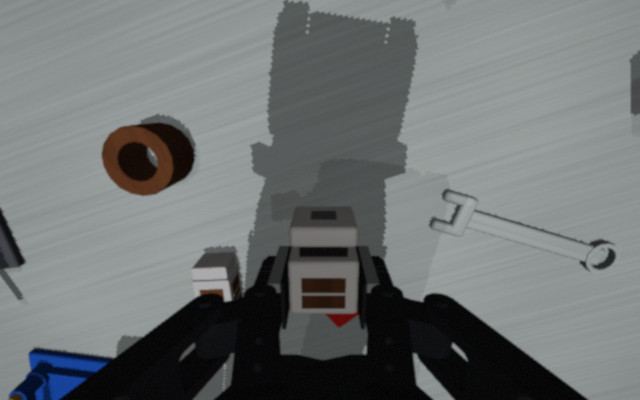

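The cassette is held square, with the gap at 31.4 mm and the cap still proud. I carry it to above the press and then turn it.

Call:
jog_arm:
  increments:
    - [1,[-20,2,0],[0,0,0]]
    - [1,[-37,4,0],[0,0,0]]
    - [1,[-37,4,0],[0,0,0]]
    - [1,[-37,4,0],[0,0,0]]
    - [1,[-37,4,0],[0,0,0]]

```text
clock: 4.22
position: [0.5383, -0.124, 0.1294]
tool_rot: [0.014, -0.616, 0.788, 0.012]
ft_force: [-0.3, -0.0, -1.6]
finger_gap: 0.0315
```

Call:
jog_arm:
  increments:
    - [1,[-37,4,0],[0,0,0]]
    - [1,[-37,4,0],[0,0,0]]
    - [1,[-37,4,0],[0,0,0]]
    - [1,[-37,4,0],[0,0,0]]
    - [1,[-20,2,0],[0,0,0]]

```text
clock: 4.63
position: [0.5394, -0.0368, 0.1401]
tool_rot: [0.037, -0.662, 0.748, 0.035]
ft_force: [0.6, 0.2, -0.6]
finger_gap: 0.0315
```

Call:
jog_arm:
  increments:
    - [1,[0,0,0],[0,0,-1]]
    - [1,[0,0,0],[0,0,-1]]
    - [1,[0,0,0],[0,0,-1]]
    - [1,[0,0,0],[0,0,-1]]
    - [1,[0,0,0],[0,0,-1]]

```text
clock: 5.05
position: [0.5396, -0.0387, 0.1401]
tool_rot: [-0.044, 0.834, -0.55, -0.023]
ft_force: [0.1, 0.6, -0.6]
finger_gap: 0.0316
```

Call:
jog_arm:
  increments:
    - [1,[0,0,0],[0,0,-1]]
    - [1,[0,0,0],[0,0,-1]]
    - [1,[0,0,0],[0,0,-1]]
    - [1,[0,0,0],[0,0,-1]]
    - [1,[0,0,0],[0,0,-1]]

```text
clock: 5.47
position: [0.5396, -0.0387, 0.14]
tool_rot: [-0.049, 0.948, -0.315, -0.011]
ft_force: [0.1, 0.6, -0.3]
finger_gap: 0.0318
```

Call:
jog_arm:
  increments:
    - [1,[0,0,0],[0,0,-1]]
    - [1,[0,0,0],[0,0,-1]]
    - [1,[0,0,0],[0,0,-1]]
    - [1,[0,0,0],[0,0,-1]]
    - [1,[0,0,0],[0,0,-1]]

```text
clock: 5.88
position: [0.5396, -0.0387, 0.14]
tool_rot: [-0.05, 0.997, -0.059, 0.002]
ft_force: [-0.5, 1.1, -0.9]
finger_gap: 0.0314
```

Call:
jog_arm:
  increments:
    - [1,[0,0,0],[0,0,-0.7]]
    - [1,[0,0,0],[0,0,0]]
    - [1,[0,0,0],[0,0,0]]

```text
clock: 6.13
position: [0.5398, -0.0387, 0.1402]
tool_rot: [-0.05, 0.998, -0.026, 0.004]
ft_force: [-0.1, -0.2, -1.2]
finger_gap: 0.0316
```

```bash
python3 go.py .5894 .0812 .12 -.205;  python3 - <<'E'
from cell import cams
import cv2,pickle
c=cams.snapshot("wrist");pickle.dump(c,open("w4.pkl","wb"))
cv2.imwrite("pics/w4.png",c["image"][:,:,::-1])
c=cams.snapshot("top");pickle.dump(c,open("t4.pkl","wb"))
cv2.imwrite("pics/t4.png",cv2.resize(c["image"][100:215,230:360,::-1],None,fx=5,fy=5,interpolation=cv2.INTER_CUBIC))
E
```

```text
t 6.1333 pos [ 0.5398 -0.0387  0.1402] q [-0.12  0.33 -0.19  1.05  0.1   1.5 ] gap 0.0316 F [-0.1 -0.2 -1.2]
tool shift mm [  43.1 -119.6   32.6] tool z axis [ 0.0103  0.0999 -0.9949]
yaw -0.053 turn z units 1.45
```

View pics/w4.png

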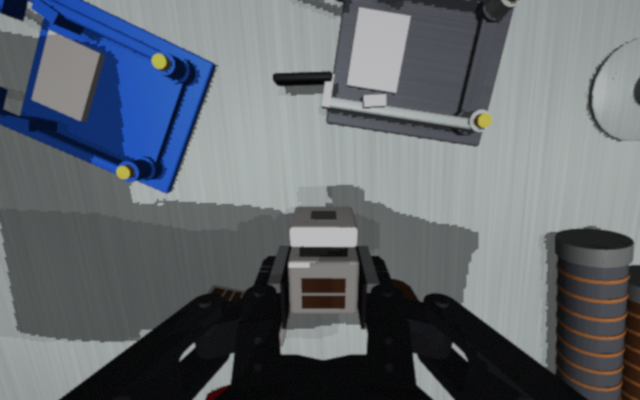

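View pics/t4.png

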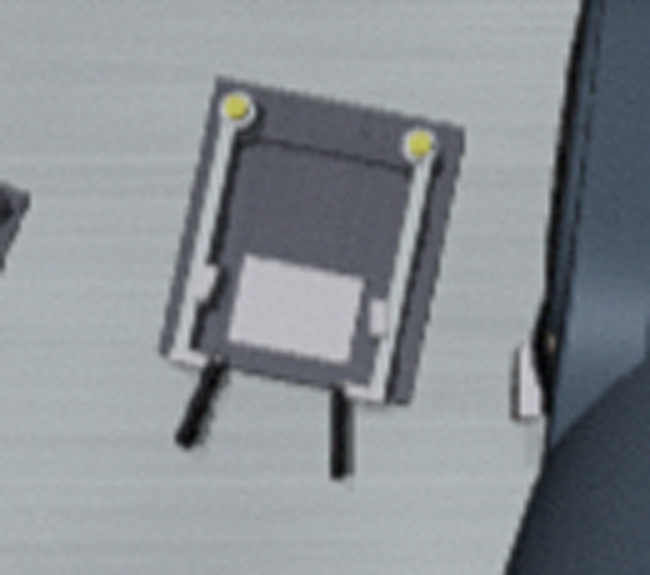

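The arm was speed-limited, which left the tool tilted by about 6° and short of the target. The cassette is still held square. I compute the full correction.

```bash
cat >> go.py <<'E'
T=R.from_euler("z",yaw).as_matrix()@np.diag([1,-1,-1.])
rv=R.from_matrix(M.T@T).as_rotvec()
print("turn rv units",(np.degrees(rv)/6).round(2))
print("shift in target axes",(T.T@d*1000).round(1))
E
python3 go.py .5894 .0812 .13 -.205
python3 - <<'E'
import pickle,numpy as np
from h import *
c=pickle.load(open("t4.pkl","rb"))
f=lambda a:(np.array(a)+.5)/5-.5+np.array((230,100))
P=ray(c,f([(245,255),(363,282),(349,363),(228,338)]),.014);print(P.mean(0),np.arctan2(*(P[0]-P[1])[[1,0]])-np.pi/2,np.arctan2(*(P[1]-P[2])[[1,0]]))
E
```

```text
t 6.2333 pos [ 0.5399 -0.0386  0.1404] q [-0.12  0.33 -0.19  1.05  0.1   1.5 ] gap 0.0315 F [-0.1 -0.7 -1.7]
tool shift mm [  43.  -120.6   22.8] tool z axis [ 0.0106  0.1    -0.9949]
yaw -0.053 turn z units 1.45
turn rv units [-0.96  0.02  1.46]
shift in target axes [  24.1 -127.4   10.4]
[0.59105836 0.08910954 0.014     ] -0.22783866501513605 -0.16801598982135416
```

Call:
jog_arm:
  increments:
    - [1,[0,0,0],[-0.48,0,0.73]]
    - [1,[0,0,0],[-0.48,0,0.73]]
    - [1,[4,-20,0],[0,0,0]]
    - [1,[4,-20,0],[0,0,0]]
    - [1,[4,-20,0],[0,0,0]]

```text
clock: 6.65
position: [0.5641, 0.0185, 0.1406]
tool_rot: [-0.0, 0.995, -0.102, -0.001]
ft_force: [0.3, 0.1, -0.3]
finger_gap: 0.0317
```

Call:
jog_arm:
  increments:
    - [1,[4,-20,0],[0,0,0]]
    - [1,[4,-20,0],[0,0,0]]
    - [1,[4,-20,0],[0,0,0]]
    - [1,[0,0,0],[0,0,0]]
    - [1,[0,0,0],[0,0,0]]

```text
clock: 7.07
position: [0.5879, 0.075, 0.1403]
tool_rot: [-0.0, 0.995, -0.101, -0.001]
ft_force: [-0.1, 0.3, -1.1]
finger_gap: 0.0314
```

```bash
python3 go.py .5894 .0812 .1 -.205;  python3 - <<'E'
from cell import cams
import cv2,pickle
c=cams.snapshot("wrist");pickle.dump(c,open("w5.pkl","wb"))
cv2.imwrite("pics/w5.png",c["image"][:,:,::-1])
E
```

```text
t 7.0667 pos [0.5879 0.075  0.1403] q [ 0.13  0.41 -0.06  1.11  0.    1.9 ] gap 0.0314 F [-0.1  0.3 -1.1]
tool shift mm [ 0.3 -6.4 40.3] tool z axis [-1.9e-03  3.0e-04 -1.0e+00]
yaw -0.203 turn z units 0.02
turn rv units [0.   0.02 0.02]
shift in target axes [ 0.2 -6.4 40.3]
```

View pics/w5.png

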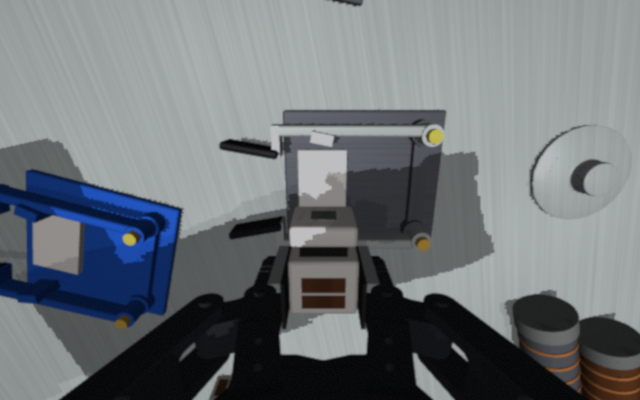

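The press edges line up with the image axes, so the tool yaw is right. I shift 6 mm and go down to just above the bed.

Call:
jog_arm:
  increments:
    - [1,[0,-6,15],[0,0,0]]
    - [1,[0,0,25],[0,0,0]]
    - [1,[0,0,25],[0,0,0]]
    - [1,[0,0,14],[0,0,0]]
    - [1,[0,0,0],[0,0,0]]

```text
clock: 7.53
position: [0.5863, 0.0788, 0.0586]
tool_rot: [0.001, 0.995, -0.102, -0.003]
ft_force: [-0.5, -0.4, -1.5]
finger_gap: 0.0314
```

Call:
jog_arm:
  increments:
    - [1,[0,0,5],[0,0,0]]
    - [1,[0,0,0],[0,0,0]]
    - [1,[0,0,0],[0,0,0]]

```text
clock: 7.78
position: [0.5894, 0.0798, 0.0576]
tool_rot: [-0.0, 0.995, -0.102, -0.0]
ft_force: [0.5, 0.2, -0.8]
finger_gap: 0.0316
```

```bash
python3 go.py .5894 .0812 .0436 -.205;  python3 - <<'E'
from cell import cams
import cv2,pickle
c=cams.snapshot("wrist")
cv2.imwrite("pics/w6.png",c["image"][:,:,::-1])
c=cams.snapshot("scene")
cv2.imwrite("pics/s6.png",cv2.resize(c["image"][190:310,250:390,::-1],None,fx=5,fy=5,interpolation=cv2.INTER_CUBIC))
E
```

```text
t 7.7833 pos [0.5894 0.0798 0.0576] q [ 0.13  0.48 -0.17  0.92  0.    1.91] gap 0.0316 F [ 0.5  0.2 -0.8]
tool shift mm [-0.3 -1.3 14. ] tool z axis [-2.e-04  7.e-04 -1.e+00]
yaw -0.203 turn z units 0.01
turn rv units [-0.01  0.    0.01]
shift in target axes [-0.3 -1.3 14. ]
```

View pics/w6.png

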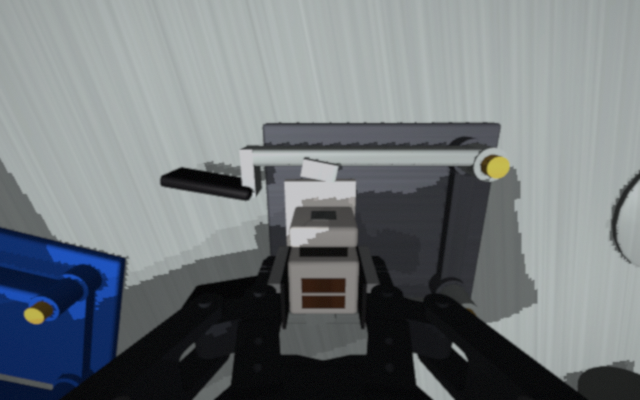

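View pics/s6.png

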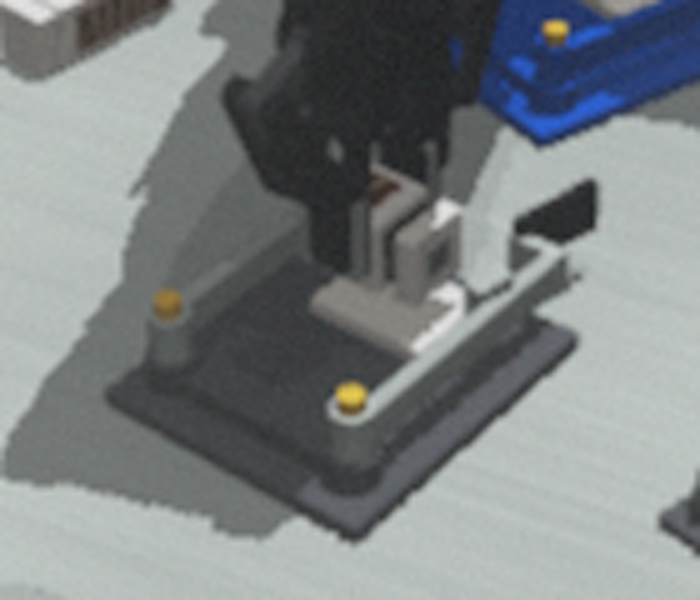

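The cassette hangs directly over the white bed (columns 285–356, cassette 288–358), clear of both jaws. I lower the remaining 14 mm.

Call:
jog_arm:
  increments:
    - [1,[0,-1,7],[0,0,0]]
    - [1,[0,0,4],[0,0,0]]
    - [1,[0,0,2],[0,0,0]]
    - [1,[0,0,0],[0,0,0]]
    - [1,[0,0,0],[0,0,0]]

```text
clock: 8.3
position: [0.5888, 0.0812, 0.0436]
tool_rot: [-0.0, 0.995, -0.101, -0.001]
ft_force: [-0.6, 1.2, 1.2]
finger_gap: 0.0317
```

```bash
python3 go.py .5894 .0812 .0436 -.205
```

```text
t 8.3 pos [0.5888 0.0812 0.0436] q [ 0.14  0.5  -0.19  0.89  0.    1.91] gap 0.0317 F [-0.6  1.2  1.2]
tool shift mm [ 0.5 -0.1 -0. ] tool z axis [-1.8e-03  5.0e-04 -1.0e+00]
yaw -0.203 turn z units 0.02
turn rv units [-0.    0.02  0.02]
shift in target axes [ 0.5 -0.1 -0. ]
```

Call:
jog_arm:
  increments:
    - [0.15,[0,0,0],[0,0,0]]
    - [0.05,[0,0,0],[0,0,0]]
    - [-0.1,[0,0,0],[0,0,0]]
    - [-0.2,[0,0,0],[0,0,0]]
    - [-0.2,[0,0,0],[0,0,0]]

```text
clock: 8.72
position: [0.5891, 0.0811, 0.0436]
tool_rot: [-0.0, 0.995, -0.101, -0.001]
ft_force: [-0.2, -0.4, -0.1]
finger_gap: 0.051
```

Call:
jog_arm:
  increments:
    - [-0.2,[0,0,-15],[0,0,0]]
    - [-0.2,[0,0,-25],[0,0,0]]
    - [-0.5,[0,0,-30],[0,0,0]]
    - [-1,[0,0,-30],[0,0,0]]
    - [-1,[0,0,0],[0,0,0]]

```text
clock: 9.13
position: [0.5919, 0.0815, 0.1494]
tool_rot: [-0.001, 0.995, -0.101, 0.003]
ft_force: [0.7, 0.3, 0.8]
finger_gap: 0.0842
```

```bash
python3 go.py .538 .1 .14 1.366;  python3 - <<'E'
from cell import cams
import cv2,pickle
c=cams.snapshot("wrist");pickle.dump(c,open("w7.pkl","wb"))
cv2.imwrite("pics/w7.png",c["image"][:,:,::-1])
E
```

```text
t 9.1333 pos [0.5919 0.0815 0.1494] q [ 0.14  0.41 -0.04  1.12  0.    1.91] gap 0.0842 F [0.7 0.3 0.8]
tool shift mm [-56.6  -7.3   9.1] tool z axis [ 0.0067  0.0017 -1.    ]
yaw -0.203 turn z units -14.98
turn rv units [  0.02  -0.07 -14.98]
shift in target axes [  7.2 -56.6   9.4]
```

View pics/w7.png

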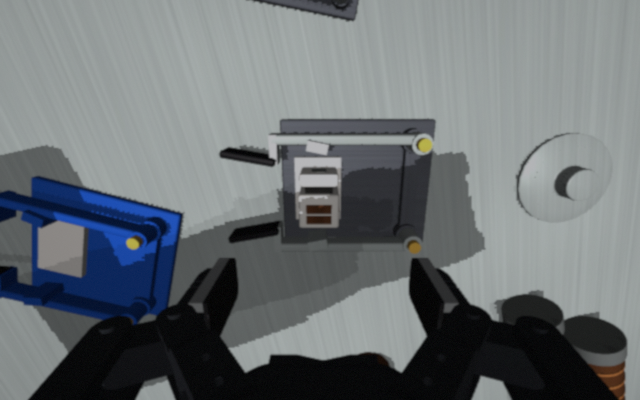

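The cassette lies on the bed with its cap proud (gap visible at (318,190)), in line with the jaws. I move over the handles and turn 90°.

Call:
jog_arm:
  increments:
    - [-1,[-28,-3,0],[0,0,0]]
    - [-1,[-28,-3,0],[0,0,0]]
    - [-1,[0,0,0],[0,0,-1]]
    - [-1,[0,0,0],[0,0,-1]]
    - [-1,[0,0,0],[0,0,-1]]

```text
clock: 9.6
position: [0.5347, 0.0984, 0.143]
tool_rot: [-0.0, 0.998, 0.058, -0.001]
ft_force: [1.2, 0.5, -0.1]
finger_gap: 0.0851
```

Call:
jog_arm:
  increments:
    - [-1,[0,0,0],[0,0,-1]]
    - [-1,[0,0,0],[0,0,-1]]
    - [-1,[0,0,0],[0,0,-1]]
    - [-1,[0,0,0],[0,0,-1]]
    - [-1,[0,0,0],[0,0,-1]]

```text
clock: 10.02
position: [0.5351, 0.0981, 0.1428]
tool_rot: [-0.001, 0.949, 0.315, -0.001]
ft_force: [0.8, -0.3, 0.0]
finger_gap: 0.0855
```

Call:
jog_arm:
  increments:
    - [-1,[0,0,0],[0,0,-1]]
    - [-1,[0,0,0],[0,0,-1]]
    - [-1,[0,0,0],[0,0,-1]]
    - [-1,[0,0,0],[0,0,-1]]
    - [-1,[0,0,0],[0,0,-1]]

```text
clock: 10.43
position: [0.5351, 0.0981, 0.1427]
tool_rot: [-0.001, 0.835, 0.55, -0.001]
ft_force: [0.0, 0.5, -1.0]
finger_gap: 0.0855
```

Call:
jog_arm:
  increments:
    - [-1,[0,0,0],[0,0,-1]]
    - [-1,[0,0,0],[0,0,-1]]
    - [-1,[0,0,0],[0,0,0]]
    - [-1,[0,0,0],[0,0,0]]

```text
clock: 10.77
position: [0.5352, 0.0982, 0.143]
tool_rot: [-0.001, 0.776, 0.631, -0.001]
ft_force: [0.1, 0.1, 0.0]
finger_gap: 0.0855
```

```bash
python3 go.py .538 .1 .09 1.366;  python3 - <<'E'
from cell import cams
import cv2,pickle
c=cams.snapshot("wrist");pickle.dump(c,open("w8.pkl","wb"))
cv2.imwrite("pics/w8.png",c["image"][:,:,::-1])
E
```

```text
t 10.7667 pos [0.5352 0.0982 0.143 ] q [ 0.18  0.33 -0.17  1.07  0.    0.39] gap 0.0855 F [0.1 0.1 0. ]
tool shift mm [ 2.4  2.5 53. ] tool z axis [-2.6e-03  4.0e-04 -1.0e+00]
yaw 1.365 turn z units -0.01
turn rv units [-0.03  0.   -0.01]
shift in target axes [ 2.4  2.4 53. ]
```

View pics/w8.png

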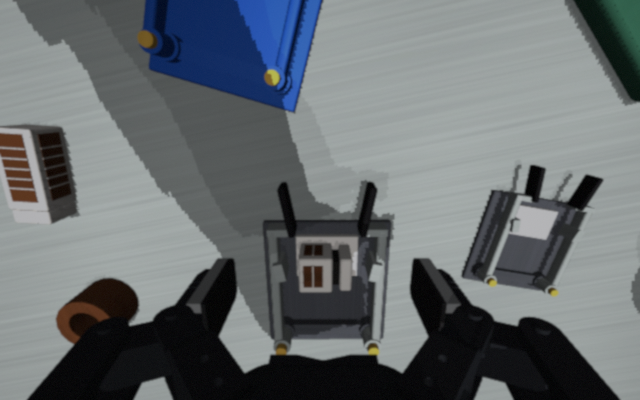

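The picture shows the handles at about (285,208) and (368,208), the bed at (325,267), and the cassette at (325,268). I check the computed handle point against it.

```bash
python3 - <<'E'
import pickle,numpy as np
from h import *
c=pickle.load(open("w8.pkl","rb"))
for yaw in (-.205,):
  ex=np.array([np.cos(yaw),np.sin(yaw),0]);ey=np.array([-ex[1],ex[0],0]);o=np.array([.591,.089,0])
  for n,p in dict(org=(0,0,.014),h1=(-54,35,.044),h2=(-54,-35,.044),hm=(-54,0,.044)).items():
    print(n,proj(c,o+ex*p[0]/1e3+ey*p[1]/1e3+np.array([0,0,p[2]])).round(1))
# measured handle ends (tops): near and far
P=ray(c,[(280,182),(375,182),(291,234),(364,234)],.044)
for p in P: q=p-o; print((q@ex*1e3).round(1),(q@ey*1e3).round(1))
P=ray(c,[(300,243),(357,243),(298,292),(350,292)],.0)
print("hinge",[(ray(c,u,.035)[0]-o)@np.c_[ex,ey]*1e3 for u in [(281,350),(374,351)]])
E
python3 - <<'E'
import cv2,pickle
c=pickle.load(open("w8.pkl","rb"))
cv2.imwrite("pics/w8c.png",cv2.resize(c["image"][170:360,245:410,::-1],None,fx=3.1,fy=3.1,interpolation=cv2.INTER_CUBIC))
E
```

```text
org [[325.  257.8]]
h1 [[370.9 213.9]]
h2 [[279.8 214. ]]
hm [[325.3 214. ]]
-79.3 -33.7
-79.3 36.8
-37.2 -26.9
-37.2 30.4
hinge [array([ 85.49812024, -41.30673421]), array([86.64595137, 46.06135078])]
```

View pics/w8c.png

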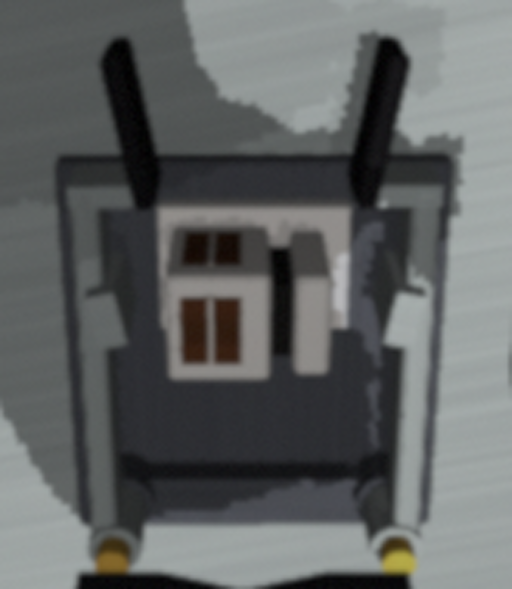

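The handle midpoint agrees with the estimate to within 1–2 mm in y, and the cassette is centred between the jaws. I descend around the handles.

Call:
jog_arm:
  increments:
    - [-1,[3,2,20],[0,0,0]]
    - [-1,[0,0,25],[0,0,0]]
    - [-1,[0,0,15],[0,0,0]]
    - [-1,[0,0,0],[0,0,0]]
    - [-1,[0,0,0],[0,0,0]]

```text
clock: 11.23
position: [0.5374, 0.1007, 0.0832]
tool_rot: [-0.001, 0.776, 0.631, -0.001]
ft_force: [0.3, -0.1, 0.0]
finger_gap: 0.0854
```

```bash
python3 go.py .5382 .101 .037 1.366;  python3 - <<'E'
from cell import cams
import cv2,pickle
c=cams.snapshot("wrist");pickle.dump(c,open("w9.pkl","wb"))
cv2.imwrite("pics/w9.png",c["image"][:,:,::-1])
E
```

```text
t 11.2333 pos [0.5374 0.1007 0.0832] q [ 0.18  0.39 -0.26  0.93  0.    0.39] gap 0.0854 F [ 0.3 -0.1  0. ]
tool shift mm [ 0.5  0.9 46.2] tool z axis [-3.4e-03  2.0e-04 -1.0e+00]
yaw 1.366 turn z units 0.0
turn rv units [-0.03  0.01  0.  ]
shift in target axes [ 0.5  0.7 46.2]
```

View pics/w9.png

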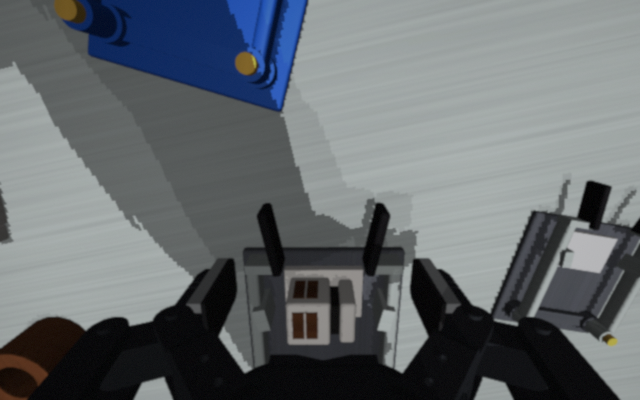

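The handles (265,225) and (378,225) sit centred between the fingers (235 and 413). I go down another 46 mm.

Call:
jog_arm:
  increments:
    - [-1,[0,1,15],[0,0,0]]
    - [-1,[0,0,16],[0,0,0]]
    - [-1,[0,0,10],[0,0,0]]
    - [-1,[0,0,4],[0,0,0]]
    - [-1,[0,0,0],[0,0,0]]

```text
clock: 11.7
position: [0.5388, 0.1006, 0.0386]
tool_rot: [-0.001, 0.775, 0.632, -0.001]
ft_force: [0.4, -0.9, 0.4]
finger_gap: 0.0852
```

```bash
python3 go.py .5382 .101 .037 1.366;  python3 - <<'E'
from cell import cams
import cv2,pickle
c=cams.snapshot("wrist")
cv2.imwrite("pics/w10.png",c["image"][:,:,::-1])
c=cams.snapshot("scene")
cv2.imwrite("pics/s10.png",cv2.resize(c["image"][190:310,250:390,::-1],None,fx=5,fy=5,interpolation=cv2.INTER_CUBIC))
E
```

```text
t 11.7 pos [0.5388 0.1006 0.0386] q [ 0.18  0.44 -0.31  0.82  0.    0.39] gap 0.0852 F [ 0.4 -0.9  0.4]
tool shift mm [ 0.3 -0.6  1.6] tool z axis [-2.1e-03  5.0e-04 -1.0e+00]
yaw 1.368 turn z units 0.02
turn rv units [-0.02 -0.    0.02]
shift in target axes [ 0.3 -0.6  1.6]
```

View pics/w10.png

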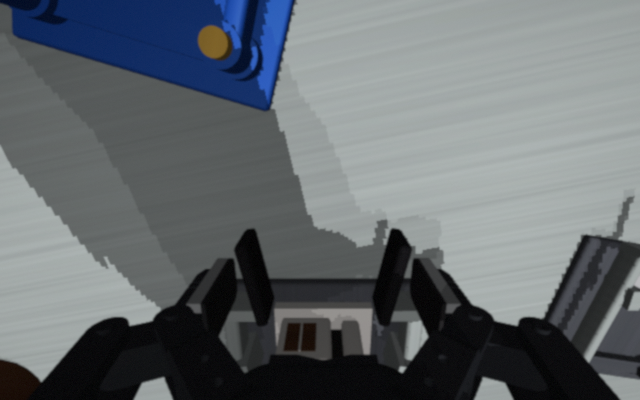

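View pics/s10.png

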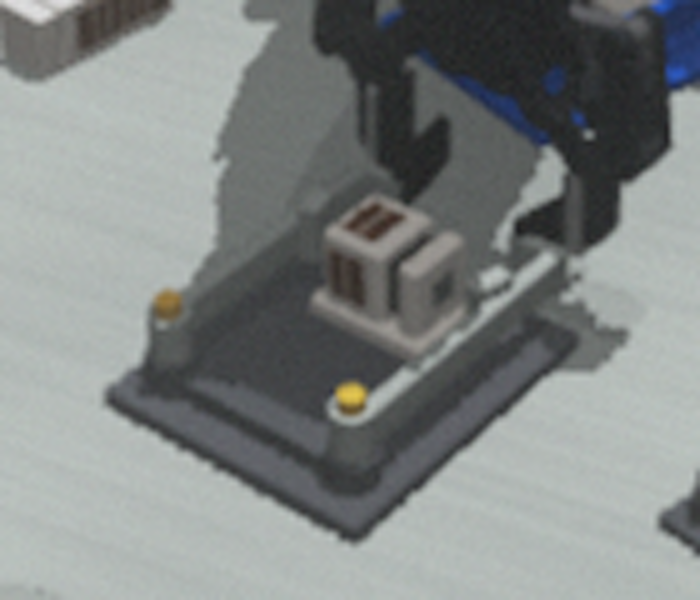

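Both handles are between the fingers and the cassette sits flat on the bed with its cap proud. I squeeze gradually at 20 N.

Call:
jog_arm:
  increments:
    - [-0.7,[0,0,0],[0,0,0]]
    - [-0.5,[0,0,0],[0,0,0]]
    - [-0.3,[0,0,0],[0,0,0]]
    - [-0.1,[0,0,0],[0,0,0]]
    - [0.1,[0,0,0],[0,0,0]]
  force: 20

```text
clock: 12.22
position: [0.5392, 0.1007, 0.039]
tool_rot: [-0.001, 0.775, 0.632, -0.0]
ft_force: [0.2, -0.9, -0.1]
finger_gap: 0.0387
```

Call:
jog_arm:
  increments:
    - [0.2,[0,0,0],[0,0,0]]
    - [0.25,[0,0,0],[0,0,0]]
    - [0.3,[0,0,0],[0,0,0]]
    - [0.35,[0,0,0],[0,0,0]]
    - [0.4,[0,0,0],[0,0,0]]

```text
clock: 12.63
position: [0.539, 0.1006, 0.0387]
tool_rot: [-0.001, 0.775, 0.632, -0.0]
ft_force: [1.4, -1.0, 0.4]
finger_gap: 0.0256
```

```bash
python3 go.py .5382 .101 .037 1.366;  python3 - <<'E'
from cell import cams
import cv2,pickle
c=cams.snapshot("scene")
cv2.imwrite("pics/s11.png",cv2.resize(c["image"][190:310,250:390,::-1],None,fx=5,fy=5,interpolation=cv2.INTER_CUBIC))
E
```

```text
t 12.6333 pos [0.539  0.1006 0.0387] q [ 0.18  0.44 -0.31  0.82  0.    0.39] gap 0.0256 F [ 1.4 -1.   0.4]
tool shift mm [ 0.3 -0.9  1.7] tool z axis [-1.4e-03  4.0e-04 -1.0e+00]
yaw 1.368 turn z units 0.02
turn rv units [-0.01 -0.    0.02]
shift in target axes [ 0.3 -0.9  1.7]
```

View pics/s11.png

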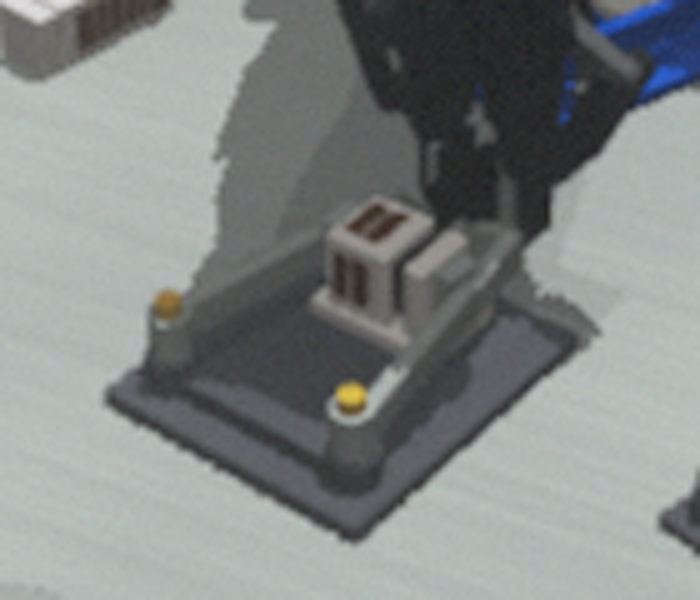

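The jaws are just reaching the cassette, with the handles at 25.6 mm and the cap still proud. I keep squeezing slowly.

Call:
jog_arm:
  increments:
    - [0.45,[0,0,0],[0,0,0]]
    - [0.5,[0,0,0],[0,0,0]]
    - [0.54,[0,0,0],[0,0,0]]
    - [0.58,[0,0,0],[0,0,0]]
    - [0.62,[0,0,0],[0,0,0]]

```text
clock: 13.1
position: [0.539, 0.1007, 0.0388]
tool_rot: [-0.001, 0.775, 0.632, -0.0]
ft_force: [1.5, -1.3, 1.4]
finger_gap: 0.0161
```

Call:
jog_arm:
  increments:
    - [0.66,[0,0,0],[0,0,0]]
    - [0.7,[0,0,0],[0,0,0]]
    - [0.75,[0,0,0],[0,0,0]]
    - [0.8,[0,0,0],[0,0,0]]
    - [0.9,[0,0,0],[0,0,0]]

```text
clock: 13.52
position: [0.5388, 0.1005, 0.0387]
tool_rot: [-0.001, 0.775, 0.632, -0.001]
ft_force: [1.3, -2.5, 1.2]
finger_gap: 0.0127
```

Call:
jog_arm:
  increments:
    - [1,[0,0,0],[0,0,0]]
    - [1,[0,0,0],[0,0,0]]
    - [1,[0,0,0],[0,0,0]]
    - [1,[0,0,0],[0,0,0]]
    - [1,[0,0,0],[0,0,0]]

```text
clock: 13.93
position: [0.5388, 0.1006, 0.0387]
tool_rot: [-0.001, 0.775, 0.632, -0.001]
ft_force: [0.4, -2.6, 0.9]
finger_gap: 0.0129
```

```bash
python3 - <<'E'
from cell import cams
import cv2,pickle
c=cams.snapshot("scene")
cv2.imwrite("pics/s12.png",cv2.resize(c["image"][190:310,250:390,::-1],None,fx=5,fy=5,interpolation=cv2.INTER_CUBIC))
E
```

```text
(no output)
```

View pics/s12.png

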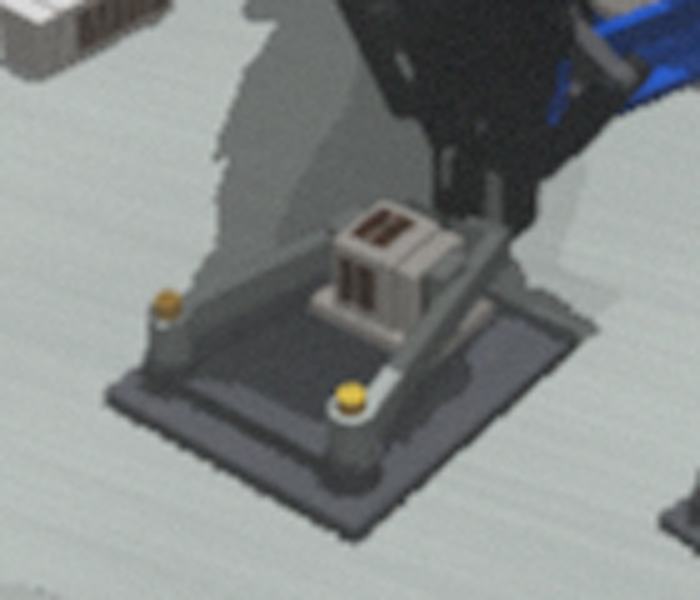

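The cap is home: the gap is gone and the handles stand at 12.9 mm. I open gently and rise.

Call:
jog_arm:
  increments:
    - [0.6,[0,0,0],[0,0,0]]
    - [0.3,[0,0,0],[0,0,0]]
    - [0,[0,0,0],[0,0,0]]
    - [-0.4,[0,0,0],[0,0,0]]
    - [-0.8,[0,0,0],[0,0,0]]

```text
clock: 14.4
position: [0.5389, 0.1008, 0.0387]
tool_rot: [-0.001, 0.775, 0.632, -0.0]
ft_force: [-0.3, -0.0, -0.8]
finger_gap: 0.0652
```

Call:
jog_arm:
  increments:
    - [-1,[0,0,0],[0,0,0]]
    - [-1,[0,0,0],[0,0,0]]
    - [-1,[0,0,0],[0,0,0]]
    - [-1,[0,0,0],[0,0,0]]
    - [-1,[0,0,0],[0,0,0]]

```text
clock: 14.82
position: [0.539, 0.1006, 0.0388]
tool_rot: [-0.001, 0.775, 0.632, -0.0]
ft_force: [0.4, 0.1, -0.2]
finger_gap: 0.0851
```

Call:
jog_arm:
  increments:
    - [-1,[0,0,-10],[0,0,0]]
    - [-1,[0,0,-20],[0,0,0]]
    - [-1,[0,0,-30],[0,0,0]]
    - [-1,[0,0,-30],[0,0,0]]
    - [-1,[0,0,-20],[0,0,0]]

```text
clock: 15.23
position: [0.5397, 0.1007, 0.1521]
tool_rot: [-0.0, 0.775, 0.632, 0.001]
ft_force: [1.3, 0.2, -0.0]
finger_gap: 0.0853
```

Call:
jog_arm:
  increments:
    - [-1,[0,0,0],[0,0,0]]
    - [-1,[0,0,0],[0,0,0]]
    - [-1,[0,0,0],[0,0,0]]

```text
clock: 15.48
position: [0.5388, 0.1005, 0.1486]
tool_rot: [-0.001, 0.775, 0.632, -0.001]
ft_force: [-0.6, -0.1, -0.9]
finger_gap: 0.0855
```

```bash
python3 go.py .5382 .101 .037 1.366;  python3 - <<'E'
from cell import cams
import cv2,pickle
c=cams.snapshot("wrist");pickle.dump(c,open("w13.pkl","wb"))
cv2.imwrite("pics/w13.png",cv2.resize(c["image"][170:360,245:410,::-1],None,fx=3.1,fy=3.1,interpolation=cv2.INTER_CUBIC))
c=cams.snapshot("scene")
cv2.imwrite("pics/s13.png",cv2.resize(c["image"][160:310,180:390,::-1],None,fx=3.8,fy=3.8,interpolation=cv2.INTER_CUBIC))
E
```

```text
t 15.4833 pos [0.5388 0.1005 0.1486] q [ 0.18  0.33 -0.16  1.08  0.    0.39] gap 0.0855 F [-0.6 -0.1 -0.9]
tool shift mm [  0.4  -0.5 111.6] tool z axis [-1.8e-03  5.0e-04 -1.0e+00]
yaw 1.368 turn z units 0.02
turn rv units [-0.02 -0.    0.02]
shift in target axes [  0.4  -0.7 111.6]
```

View pics/w13.png

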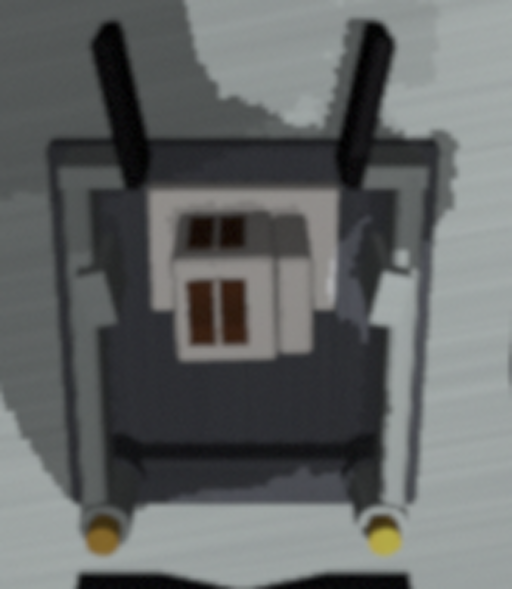

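View pics/s13.png

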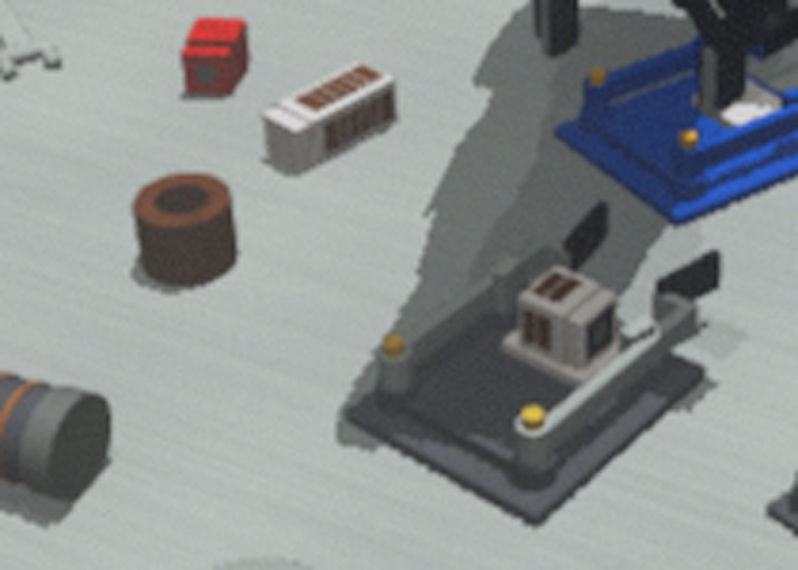

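The cassette lies flat on the bed with no gap, the handles are open again, and the long cassette is where it was. I do one last numeric check and then hand in.

```bash
python3 - <<'E'
import pickle,numpy as np
from h import *
from cell import robot
c=pickle.load(open("w13.pkl","rb"))
f=lambda a:(np.array(a)+.5)/3.1-.5+np.array((245,170))
P=ray(c,f([(173,255),(310,258),(312,352),(178,360)]),.046)
yaw=-.205;E=np.array([[np.cos(yaw),-np.sin(yaw)],[np.sin(yaw),np.cos(yaw)]])
L=(P[:,:2]-[.591,.089])@E*1e3; print(L.round(1),L.mean(0).round(1))
if np.linalg.norm(L.mean(0))<14: robot.job_done(); print("done")
E
```

```text
[[-16.6 -17. ]
 [-15.8  19. ]
 [ 12.7  20.3]
 [ 15.4 -16.3]] [-1.1  1.5]
the job is handed in; nothing more can be done
done
```

I laid the short cassette on the bed of the large grey press, in line between its jaws, and let it go. I then squeezed the two handles at 20 N until the cap went home, released them, lifted clear and handed the job in at about 15.6 s of the 43 s. No verdict is reported.

**Last checks:**
- **Cap:** the gap is gone in the pictures, the handles closed to 12.9 mm (13 mm expected when home), and they have since reopened.
- **Cassette:** it lies flat on the bed, about 2 mm from the press origin by the wrist camera, and square to the jaws to within a few degrees.
- **Long cassette:** it looks unmoved in the pictures, though I did not measure it again.
- **Gripper:** it is open and well clear, with no contact force beyond noise.

**Off plan:** on the way to the press a speed limit left the tool tilted by about 6° and short of its target. I corrected this before placing, and no final check disagreed.

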